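# Set the dark knobs in their drilling nests

### The arm

A 6-joint arm with a two-finger parallel gripper is mounted at the origin on the work surface. World frame = base frame: x ahead of the robot, y to its left, z up, the work surface at z = 0. Lengths are in m, angles in rad, forces in N, time in s.
With the tool pointing down it reaches from about 0.4 to 0.825 m from the base axis. Payload 7 kg.
Tool frame: the origin (TCP) lies at the very end of the fingers, on their centre line; the grasp point (between the pads) lies 19 mm behind it; z points along the fingers, y is the line along which they close (so a half turn about z gives the same grasp; the last joint's range is limited). The gripper opens to 88 mm and grips with 3 to 60 N. Pads are 19 mm wide; open, the fingers measure 130 mm over their backs; the gripper's body (78 mm by 193 mm) begins 47 mm behind the grasp point.
Start: joints at [1.465, 0.359, 0.012, 0, -1.224, -0.288], TCP at [0.259, 0.623, 0.227] pointing down, gripper open.
Joint ranges: [-3.07, 3.07], [-1.43, 2.12], [-1.02, 1.25], [-3.03, 1.67], [-3.05, -0], [-3.03, 3.03]. Speed limits (rad/s): [2.39, 2.39, 3.01, 3.14, 3.14, 3.14].

### API

Orientations are given as [roll, pitch, yaw] about the fixed x, y, z axes, in that order (R = Rz(yaw) Ry(pitch) Rx(roll)).
In Python, from station import arm, grab_frame gives the robot as it stands.
- The arm moves only by the tool jog_arm, never from a script. Its argument "deltas" is a list that holds one entry, the list of rows, each a list of 4 numbers: the shift along the tool's x, y, z in units of 60 mm (1.0 is 60 mm), then the turn about the tool's z in units of 5 degrees (1.0 is 5 degrees). A call has 1 to 8 rows; each row is the pose to reach, as a shift and turn from the pose commanded when the call began, along the tool's axes at that moment; what a row does not reach only later rows make up. A row lasts 1/8 s, in which the tool goes at most 62.5 mm and 10.7 degrees, less where a joint would pass 70% of its speed; a pose out of reach is approached as far as the arm can. A call with a gripper value outside its range is refused whole. "grip" is the finger opening in mm, from 0 to 87.6, set as the call begins (left out, the last holds). The fingers move at their own pace and stop on an object; "squeeze" is the grip in N (left out, the last holds). Time passes only in rows, so rows that repeat a pose let the fingers close. It gives the time, the measured TCP pose, the force, the opening and the grip force at its end, in the units of the state.
- arm.get_state(): the state, without advancing time (a new reading comes with each control period).
- grab_frame(name): name is "side" or "top"; returns a dict with "img" (420x560x3 uint8, red, green, blue), "vfov" (degrees; the focal length in pixels is half the picture's height over the tangent of half this angle, whatever the lens; pixels are square), "cx", "cy" (the principal point, pixels), "dist_coeffs" ([k1, k2, p1, p2, k3] as OpenCV has them; the pictures are not rectified), "xyz" and "rotation" of the camera in the world. Camera axes: x right, y down, z forward; pixel columns grow to the right and rows downward; lengths in m; the calibration is good to about 2 mm. A picture is of the moment at which its call begins. There is no depth.
- arm.job_done(): hands the job in; it is judged then, once.
The state is a dict: "t": time; "q": joint angles; "qd": joint speeds; "joint_efforts": joint torques, N m; "eef_pos": TCP position; "ee_rot": TCP orientation; "force": force on the tool from outside, world axes, zero at the start; "moment": the same for the moment, N m; "width": finger opening in m; "gripper_force": force on a finger pad.
Only numpy, scipy, OpenCV 4.12 (cv2) and the standard library are available. Lean on these libraries where they do the work, as an engineer would, in place of code of your own. Each camera call takes 0.05 s, during which the arm holds its last target. There are 200 camera calls.

### The job

Get the three dark wooden knobs ready for drilling: stand each one upright in the recess of the plywood nest of its own size, the small knob in the small nest, the medium in the medium and the large in the large, with its base resting fully on the blue floor. Leave the pale knobs and the box of beads where they are.

Things in the scene. Friction and masses are not known exactly. Their poses are not given: they have to be found in the camera images.
- dark_small: small turned furniture knob of dark brown wood, standing upright on its base like a mushroom: round head 32 mm across (straight sides from 22 to 34 mm above the base), narrower neck, base 24 mm across, 40 mm tall. Origin: centre of its underside; z up along its axis.
- dark_medium: medium turned furniture knob of dark brown wood, standing upright on its base like a mushroom: round head 44 mm across (straight sides from 22 to 38 mm above the base), narrower neck, base 32 mm across, 44 mm tall. Origin: centre of its underside; z up along its axis.
- dark_large: large turned furniture knob of dark brown wood, standing upright on its base like a mushroom: round head 58 mm across (straight sides from 22 to 42 mm above the base), narrower neck, base 42 mm across, 48 mm tall. Origin: centre of its underside; z up along its axis.
- pale_small: small turned furniture knob of pale, cream-coloured wood, standing upright on its base like a mushroom: round head 32 mm across (straight sides from 22 to 34 mm above the base), narrower neck, base 24 mm across, 40 mm tall. Origin: centre of its underside; z up along its axis. Not part of the job: leave it alone.
- pale_large: large turned furniture knob of pale, cream-coloured wood, standing upright on its base like a mushroom: round head 58 mm across (straight sides from 22 to 42 mm above the base), narrower neck, base 42 mm across, 48 mm tall. Origin: centre of its underside; z up along its axis. Not part of the job: leave it alone.
- nest_small: small drilling nest, fixed to the bench: square plywood block 76 x 76 x 14 mm with a round recess in its middle, 40 mm across and 6 mm deep, with a blue floor 8 mm above the bench; the small dark knob belongs in it. Origin: centre of its underside; x and y along its edges.
- nest_medium: medium drilling nest, fixed to the bench: square plywood block 88 x 88 x 14 mm with a round recess in its middle, 52 mm across and 6 mm deep, with a blue floor 8 mm above the bench; the medium dark knob belongs in it. Origin: centre of its underside; x and y along its edges.
- nest_large: large drilling nest, fixed to the bench: square plywood block 100 x 100 x 14 mm with a round recess in its middle, 66 mm across and 6 mm deep, with a blue floor 8 mm above the bench; the large dark knob belongs in it. Origin: centre of its underside; x and y along its edges.
- bead_box: open wooden box full of small wooden beads, 90 x 90 x 90 mm, about 0.7 kg, loose on the bench. Origin: centre of its underside. Not part of the job: leave it alone.
Mind the look-alikes: they are no part of the job. What is shaped like the dark_medium but pink or turquoise is not meant.

How it is judged:
By the outcome, as a careful person would: the job done as asked, in the order asked, and still so for the second after the job is handed in, with the robot touching nothing.
It also fails if it takes over 80 s, if anything falls off the work surface, if the arm or the gripper's body presses on something with over 40 N, if the wrist force passes 120 N, or if a joint passes its speed limit or range.

## Working session

There is one attempt and no reset: what is moved stays moved. The work goes in short steps, Python scripts to look and compute and a tool call to move; the robot and the scene stay as the last step left them, time stands still between calls to the robot, and variables do not carry over. Pictures are saved under pics/ and viewed, at most 14 in all, crops included, and the job is handed in when it is done.

Besides the shell and the picture viewer there is one more tool, called after ">>>" as name(argument=value, ...) on one line, values as JSON. jog_arm: Moves the arm, as the interface text tells. Its arguments: {"type":"object","properties":{"deltas":{"type":"array"},"grip":{"type":"number"},"squeeze":{"type":"number"}},"required":["deltas"]}

```bash
mkdir -p pics && ls && python3 - <<'E'
from station import arm, grab_frame
import cv2
s=arm.get_state();print({k:s[k] for k in('t','eef_pos','ee_rot','width','force')})
for n in('top','side'):
    f=grab_frame(n);cv2.imwrite(f'pics/{n}0.png',f['img'][...,::-1]);print(n,{k:v for k,v in f.items() if k!='img'})
E
```

```text
pics
{'t': 0.0, 'eef_pos': array([0.25882533, 0.62286909, 0.22564213]), 'ee_rot': array([ 3.13995412e+00, -1.51300782e-04, -3.93890784e-01]), 'width': 0.08767117977749549, 'force': array([-0.4315736 ,  0.0634074 ,  0.46537947])}
top {'vfov': 51.95153204326744, 'cx': 283.611888405449, 'cy': 205.83755837747293, 'dist_coeffs': array([-0.0565436,  0.       ,  0.       ,  0.       ,  0.       ]), 'xyz': array([ 0.2731968 , -0.07481144,  1.18058854]), 'rotation': array([-2.92140096, -0.00659283, -1.57673953])}
side {'vfov': 47.223486456632216, 'cx': 271.8949526903099, 'cy': 208.18581727283765, 'dist_coeffs': array([-0.06153807,  0.        ,  0.        ,  0.        ,  0.        ]), 'xyz': array([-0.21612118, -0.44591805,  0.58174317]), 'rotation': array([-2.13962194, -0.01697913, -1.08064717])}
```

View pics/top0.png

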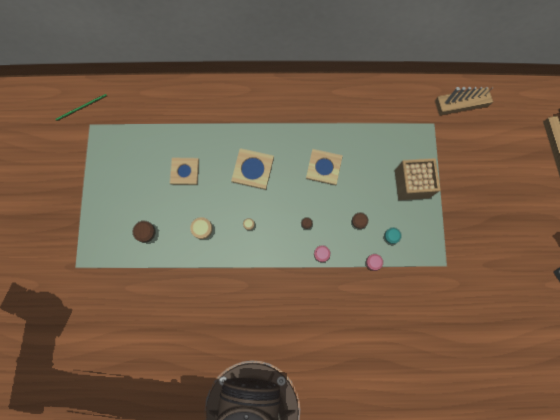

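View pics/side0.png

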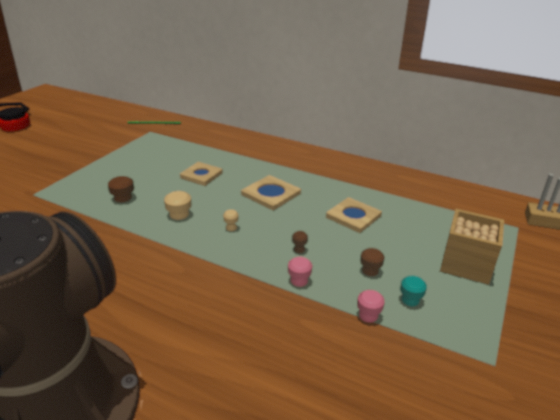

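The top view shows the three dark knobs at (144,231) large, (360,220) medium and (307,223) small. The nests are at (184,171) small, (324,167) medium and (253,168) large.

Possible mix-ups:
- **Pale knobs:** large (202,228), small (249,224).
- **Pink knobs:** (322,254), (374,262).
- **Turquoise knob:** (393,236).
- **Bead box:** (420,178).

I choose by dark brown colour and size. The side view matches, with dark knobs at (121,188), (372,261) and (300,240) and nests at (201,172), (354,213) and (271,190).

```bash
cat > h.py <<'E'
import numpy as np, cv2
from scipy.spatial.transform import Rotation as Ro
from station import arm, grab_frame
def ray(f,uv):
    h=f['img'].shape[0]; F=h/2/np.tan(np.radians(f['vfov'])/2)
    K=np.array([[F,0,f['cx']],[0,F,f['cy']],[0,0,1.]])
    p=cv2.undistortPoints(np.array([[uv]],float),K,np.array(f['dist_coeffs'])).ravel()
    d=Ro.from_euler('xyz',f['rotation']).as_matrix()@[p[0],p[1],1]
    return np.array(f['xyz']),d/np.linalg.norm(d)
def plane(f,uv,z):
    o,d=ray(f,uv); return o+d*(z-o[2])/d[2]
def tri(fa,a,fb,b):
    (o1,d1),(o2,d2)=ray(fa,a),ray(fb,b)
    t=np.linalg.lstsq(np.c_[d1,-d2],o2-o1,rcond=None)[0]
    p,q=o1+t[0]*d1,o2+t[1]*d2
    return (p+q)/2,np.linalg.norm(p-q)
def masks(f):
    H=cv2.cvtColor(f['img'],cv2.COLOR_RGB2HSV).astype(int); h,s,v=H[...,0],H[...,1],H[...,2]
    r,g,b=[f['img'][...,i].astype(int) for i in range(3)]
    return {'dark':(r>g)&(v<95), 'blue':(h>100)&(h<135)&(s>110), 'ply':(h>8)&(h<32)&(s>60)&(v>110)}
def blob(m,seed,R=24):
    n,l,st,c=cv2.connectedComponentsWithStats(m.astype(np.uint8))
    ok=[i for i in range(1,n) if st[i,4]>15 and np.hypot(*(c[i]-seed))<R]
    if not ok: return None,0,None,None
    i=max(ok,key=lambda k:st[k,4]); return c[i],st[i,4],l==i,st[i]
KT={'small':((307,223),(300,240)),'medium':((360,220),(372,261)),'large':((144,231),(121,188))}
NT={'small':((184,171),(201,172)),'medium':((324,167),(354,213)),'large':((253,168),(271,190))}
E
cat > m.py <<'E'
from h import *
T,S=grab_frame('top'),grab_frame('side'); mt,ms=masks(T),masks(S)
vis=[T['img'].copy(),S['img'].copy()]
for key,D in(('dark',KT),('blue',NT)):
    for n,(a,b) in D.items():
        ca,na,la,sa=blob(mt[key],a); cb,nb,lb,sb=blob(ms[key],b)
        if ca is None or cb is None: print(key,n,'missing');continue
        p,g=tri(T,ca,S,cb); z=.008 if key=='blue' else .028
        print(key,n,ca.round(1),na,sa[2:4],cb.round(1),nb,sb[2:4],'tri',p.round(4),'gap %.4f'%g,'top-plane',plane(T,ca,z).round(4),'side-plane',plane(S,cb,z).round(4))
        for v,l in((vis[0],la),(vis[1],lb)):
            cs,_=cv2.findContours(l.astype(np.uint8),0,2); cv2.drawContours(v,cs,-1,(255,255,0),1)
for n,(a,b) in NT.items():
    c,k,l,s=blob(mt['ply'],a)
    if c is None: print('noply',n);continue
    r=cv2.minAreaRect(np.argwhere(l)[:,::-1].astype(np.float32)); print('ply',n,r,plane(T,r[0],.014).round(4))
for n,z in(('pale_l',(202,228)),('pale_s',(249,224)),('pink1',(322,254)),('turq',(393,236)),('box',(420,178)),('pink2',(374,262))): print(n,plane(T,z,.03).round(3))
o=np.hstack([vis[0][150:270,120:400],vis[1][150:290,100:400][:120]])
a=cv2.resize(vis[0][145:275,120:410],None,fx=2.7,fy=2.7,interpolation=0);b=cv2.resize(vis[1][150:290,95:400],None,fx=783/305,fy=1.7,interpolation=0)
cv2.imwrite('pics/crop1.png',np.vstack([a,b[:,:a.shape[1]]])[:600,:,::-1])
E
python3 m.py
```

```text
dark small [306.4 223. ] 98 [11 11] [299.2 242.5] 224 [16 22] tri [ 0.4844 -0.1452  0.0172] gap 0.0024 top-plane [ 0.4831 -0.1456  0.028 ] side-plane [ 0.4703 -0.15    0.028 ]
dark medium [359.5 220.2] 170 [16 16] [370.7 265.5] 333 [23 25] tri [ 0.4921 -0.2916  0.0121] gap 0.0049 top-plane [ 0.4901 -0.2909  0.028 ] side-plane [ 0.4706 -0.2939  0.028 ]
dark large [143.6 231.2] 363 [22 21] [121.8 191.8] 370 [25 24] tri [0.4652 0.3016 0.0118] gap 0.0010 top-plane [0.4622 0.2968 0.028 ] side-plane [0.4461 0.28   0.028 ]
blue small [184.  170.6] 97 [11 11] [201.2 171.5] 17 [9 2] tri [0.6383 0.1983 0.0115] gap 0.0009 top-plane [0.6397 0.1988 0.008 ] side-plane [0.6434 0.2027 0.008 ]
blue medium [324.  166.4] 182 [17 14] [353.9 212.5] 114 [19  8] tri [ 0.6489 -0.1993  0.0116] gap 0.0006 top-plane [ 0.6502 -0.1999  0.008 ] side-plane [ 0.6541 -0.1975  0.008 ]
blue large [252.3 168.2] 320 [21 20] [270.8 190.1] 164 [23  9] tri [0.6445 0.0047 0.0111] gap 0.0012 top-plane [0.6458 0.0044 0.008 ] side-plane [0.6488 0.0075 0.008 ]
ply small ((183.99847412109375, 170.52769470214844), (27.124839782714844, 26.3482608795166), 3.1798300743103027) [0.6379 0.1973 0.014 ]
ply medium ((323.83416748046875, 166.60733032226562), (30.66109275817871, 29.892818450927734), 12.094757080078125) [ 0.6478 -0.1988  0.014 ]
ply large ((252.1915740966797, 168.6571807861328), (35.680992126464844, 34.08531951904297), 12.804265975952148) [0.6424 0.0042 0.014 ]
pale_l [0.47  0.137 0.03 ]
pale_s [0.481 0.01  0.03 ]
pink1 [ 0.398 -0.186  0.03 ]
turq [ 0.446 -0.38   0.03 ]
box [ 0.609 -0.466  0.03 ]
pink2 [ 0.376 -0.324  0.03 ]
```

View pics/crop1.png

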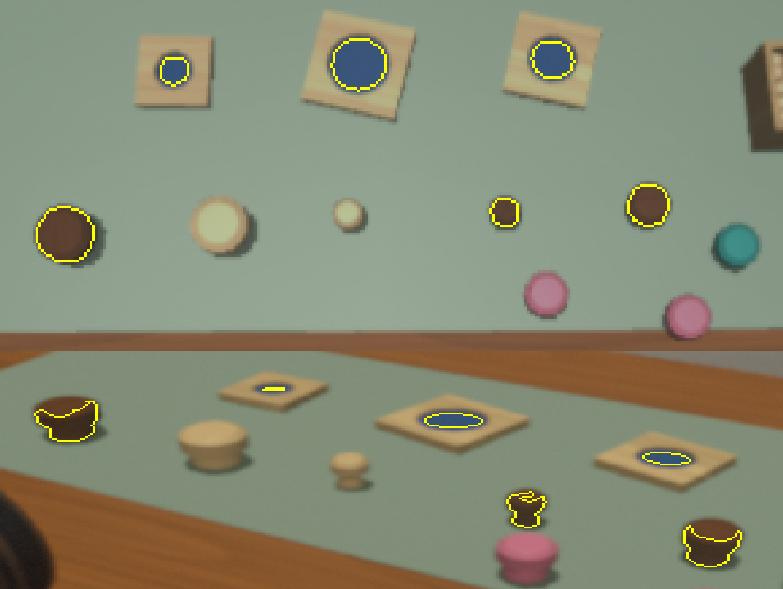

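The crop shows the top-view outlines fitting the dark heads and blue floors well. In the side view the mask misses the lit tops of the knobs, so I'll loosen it and re-measure.

```bash
sed -i "s/(r>g)&(v<95)/(r>g+6)\&(v<130)/" h.py && python3 m.py | grep dark
python3 - <<'E'
from h import *
S=grab_frame('side');T=grab_frame('top')
# head top height: topmost/bottom-most silhouette points of side view against axis from the top view
for n,(a,b) in KT.items():
    ca,_,_,_=blob(masks(T)['dark'],a); c,k,l,s=blob(masks(S)['dark'],b)
    ys,xs=np.nonzero(l); xm=c[0]
    for nm,y in(('top',ys.min()),('bot',ys.max()+1)):
        p,g=tri(T,ca,S,(xm,y)); print(n,nm,p.round(3),round(g,4))
E
```

```text
dark small [306.5 222.7] 84 [10 10] [299.4 240.7] 233 [14 22] tri [ 0.4846 -0.1453  0.0215] gap 0.0023 top-plane [ 0.484  -0.1459  0.028 ] side-plane [ 0.4757 -0.1479  0.028 ]
dark medium [359.8 220.3] 182 [15 16] [371.5 260.8] 491 [23 28] tri [ 0.4899 -0.2909  0.0244] gap 0.0029 top-plane [ 0.4899 -0.2916  0.028 ] side-plane [ 0.4844 -0.2907  0.028 ]
dark large [143.  231.1] 343 [21 21] [120.7 187.8] 504 [25 26] tri [0.463  0.2997 0.024 ] gap 0.0002 top-plane [0.4624 0.2983 0.028 ] side-plane [0.4581 0.2945 0.028 ]
small top [ 0.48  -0.145  0.047] 0.0002
small bot [ 0.49  -0.146 -0.012] 0.0049
medium top [ 0.485 -0.287  0.056] 0.0006
medium bot [ 0.496 -0.296 -0.015] 0.0069
large top [0.457 0.287 0.061] 0.0008
large bot [ 0.47   0.315 -0.023] 0.0011
```

Heights and sizes agree: head widths are 30, 43 and 57 mm, and blob mid-heights are about 22–24 mm. I'll add a small helper to convert targets to move units.

```bash
cat > d.py <<'E'
import sys; from h import *
s=arm.get_state(); R=Ro.from_euler('xyz',s['ee_rot']).as_matrix(); p=s['eef_pos']
for a in sys.argv[1:]:
    x=np.array(eval(a)); d=R.T@(x[:3]-p)/.06; print(a,d.round(2),'turn',round(-np.degrees(x[3]-s['ee_rot'][2])/5,2))
print(round(s['t'],2),p.round(4),s['ee_rot'].round(4))
E
python3 d.py .4835,-.1455,.14,0
```

```text
.4835,-.1455,.14,0 [ 8.37 10.4   1.44] turn -4.51
0.4 [0.259  0.6232 0.2264] [ 3.1413 -0.     -0.3939]
```

>>> jog_arm(deltas=[[[0.6,0.7,0.1,-1],[1.2,1.5,0.2,-2],[1.8,2.2,0.3,-3],[2.4,3,0.4,-4],[3,3.7,0.5,-4.51],[3.6,4.5,0.6,-4.51],[4.2,5.2,0.7,-4.51],[4.2,5.2,0.7,-4.51]]], grip=60, squeeze=15)

```text
t: 1.4
eef_pos: [0.3721, 0.2353, 0.1845]
ee_rot: [3.142, 0.0, -0.004]
force: [0.2, 1.1, 0.1]
width: 0.0602
gripper_force: 0.0
```

```bash
python3 d.py .4835,-.1455,.10,0
```

```text
.4835,-.1455,.10,0 [1.88 6.34 1.41] turn -0.05
1.4 [0.3721 0.2353 0.1845] [ 3.1415e+00  4.0000e-04 -4.0000e-03]
```

>>> jog_arm(deltas=[[[0.3,0.9,0.2,0],[0.6,1.8,0.4,0],[0.9,2.7,0.6,0],[1.1,3.6,0.8,0],[1.4,4.5,1.0,0],[1.6,5.4,1.2,0],[1.8,6.2,1.4,0],[1.86,6.34,1.41,0]]])

```text
t: 2.4
eef_pos: [0.4837, -0.1439, 0.0989]
ee_rot: [3.141, 0.002, -0.003]
force: [-0.4, 1.0, -0.8]
width: 0.0601
gripper_force: 0.0
```

>>> jog_arm(deltas=[[[0,0,0,0],[0,0,0,0],[0,0,0,0]]])

```text
t: 2.78
eef_pos: [0.4837, -0.1408, 0.1005]
ee_rot: [-3.141, -0.001, 0.002]
force: [-0.1, -0.2, -0.1]
width: 0.0601
gripper_force: 0.0
```

```bash
python3 d.py .4835,-.1455,.011,0 && python3 - <<'E'
from h import *
i=grab_frame('side')['img'];j=grab_frame('top')['img']
a=cv2.resize(i[130:300,200:420],None,fx=2.5,fy=2.5)
b=cv2.resize(j[150:290,240:380],(0,0),fx=1.6,fy=1.6)
o=np.zeros((425,780,3),np.uint8);o[:,:550]=a;o[:224,554:778]=b
cv2.imwrite('pics/g1.png',o[...,::-1])
E
```

```text
.4835,-.1455,.011,0 [-0.01  0.08  1.49] turn 0.02
2.77 [ 0.4837 -0.1408  0.1005] [-3.1415e+00 -1.0000e-03  1.6000e-03]
```

View pics/g1.png

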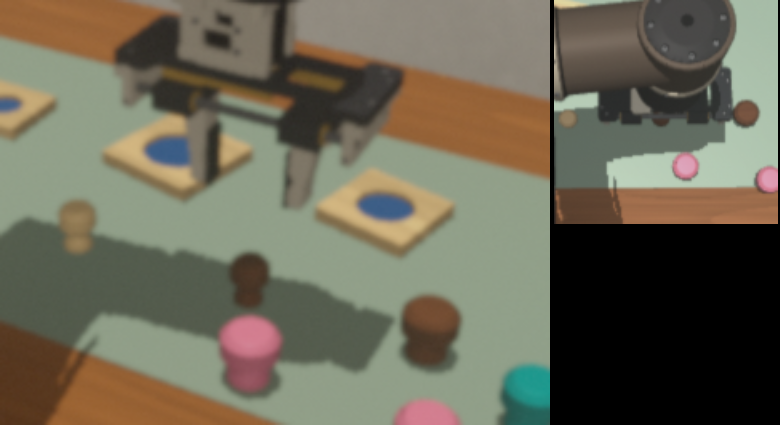

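The side crop shows the open fingers straddling the small dark knob's position (around (250,280) in the crop), with pink and medium clear of them. I'll descend and grasp.

>>> jog_arm(deltas=[[[0,0.08,0.4,0],[0,0.08,0.8,0],[0,0.08,1.1,0],[0,0.08,1.35,0],[0,0.08,1.49,0],[0,0.08,1.49,0],[0,0.08,1.49,0]]])

```text
t: 3.75
eef_pos: [0.484, -0.1467, 0.011]
ee_rot: [3.142, -0.001, -0.0]
force: [-0.5, -1.0, -0.9]
width: 0.0602
gripper_force: 0.0
```

>>> jog_arm(deltas=[[[0,0,0,0],[0,0,0,0],[0,0,0,0],[0,0,0,0],[0,0,0,0],[0,0,0,0]]], grip=20, squeeze=15)

```text
t: 4.5
eef_pos: [0.4837, -0.1467, 0.0107]
ee_rot: [-3.142, -0.0, -0.0]
force: [0.6, 1.1, 1.5]
width: 0.0309
gripper_force: 15.0
```

>>> jog_arm(deltas=[[[0,0,-0.2,0],[0,0,-0.5,0],[0,0,-0.9,0],[0,0,-1.3,0],[0,0,-1.5,0],[0,0,-1.5,0]]])

```text
t: 5.25
eef_pos: [0.484, -0.1467, 0.1014]
ee_rot: [-3.141, -0.002, -0.0]
force: [-0.4, -0.4, -0.6]
width: 0.0313
gripper_force: 15.0
```

>>> jog_arm(deltas=[[[0.3,-0.6,0,0],[0.6,-1.3,0,0],[0.9,-2.0,0,0],[1.2,-2.7,0,0],[1.5,-3.4,0,0],[1.8,-4.1,0,0],[2.1,-4.8,0,0],[2.4,-5.4,0,0]]])

```text
t: 6.25
eef_pos: [0.6273, 0.1786, 0.0989]
ee_rot: [3.141, 0.002, 0.0]
force: [0.9, -0.6, -0.8]
width: 0.0313
gripper_force: 15.0
```

>>> jog_arm(deltas=[[[0.18,-0.33,0,0],[0.18,-0.33,0,0],[0.18,-0.33,0,0]]])

```text
t: 6.62
eef_pos: [0.6375, 0.1965, 0.0992]
ee_rot: [3.141, 0.002, -0.0]
force: [0.3, 0.1, 0.5]
width: 0.0308
gripper_force: 15.0
```

```bash
python3 d.py .6388,.198,.0195,0 && python3 - <<'E'
from h import *
i=grab_frame('side')['img'];j=grab_frame('top')['img']
a=cv2.resize(i[90:220,90:310],None,fx=2.5,fy=2.5)
b=cv2.resize(j[100:230,130:260],(0,0),fx=1.7,fy=1.7)
o=np.zeros((325,780,3),np.uint8);o[:,:550]=a;o[:221,554:775]=b
cv2.imwrite('pics/g2.png',o[...,::-1]);print(arm.get_state()['width'])
E
```

```text
.6388,.198,.0195,0 [ 0.02 -0.03  1.33] turn -0.0
6.62 [0.6375 0.1965 0.0992] [ 3.1406e+00  2.1000e-03 -4.0000e-04]
0.03100157321729438
```

View pics/g2.png

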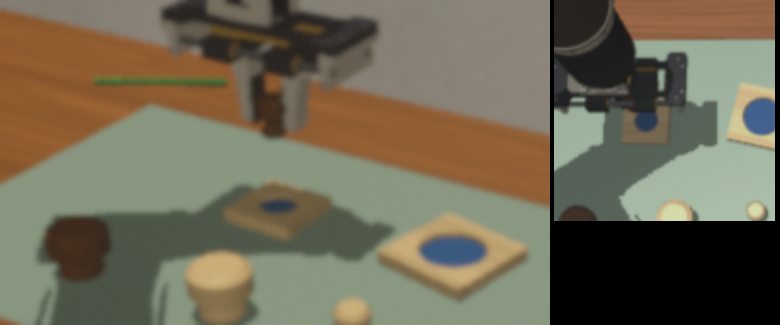

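The small knob hangs upright between the fingers above the small nest (crop (275,115), nest at (278,208)). Lowering.

>>> jog_arm(deltas=[[[0.02,-0.03,0.4,0],[0.02,-0.03,0.8,0],[0.02,-0.03,1.1,0],[0.02,-0.03,1.25,0],[0.02,-0.03,1.32,0],[0.02,-0.03,1.33,0],[0.02,-0.03,1.33,0],[0.02,-0.03,1.33,0]]])

```text
t: 7.72
eef_pos: [0.6399, 0.1991, 0.0214]
ee_rot: [-3.141, -0.001, -0.0]
force: [0.1, 0.3, -0.2]
width: 0.031
gripper_force: 15.0
```

```bash
python3 - <<'E'
from h import *
T=grab_frame('top');S=grab_frame('side')
cv2.imwrite('pics/g3.png',np.hstack([cv2.resize(S['img'][120:220,140:260],None,fx=3.2,fy=3.2),cv2.resize(T['img'][130:230,130:250],None,fx=3.2,fy=3.2)])[...,::-1])
s=arm.get_state();print(s['eef_pos'],s['force'])
E
```

```text
[0.63975172 0.19895756 0.02116448] [ 0.13350398  0.00889515 -0.65394891]
```

View pics/g3.png

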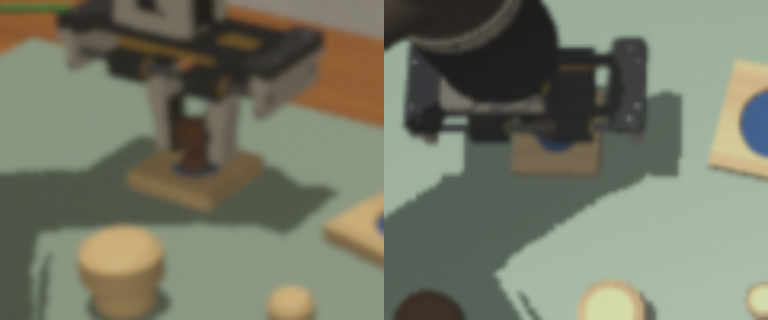

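The knob's base sits within the blue recess in both views. I'll lower the last 2–3 mm and release.

>>> jog_arm(deltas=[[[-0.01,0,0.02,0],[-0.01,0,0.04,0],[-0.01,0,0.04,0],[-0.01,0,0.04,0]]])

```text
t: 8.32
eef_pos: [0.6392, 0.1989, 0.0187]
ee_rot: [-3.141, -0.0, -0.0]
force: [-0.4, -0.9, 3.5]
width: 0.031
gripper_force: 15.0
```

>>> jog_arm(deltas=[[[0,0,0,0],[0,0,0,0],[0,0,0,0],[0,0,0,0],[0,0,0,0]]], grip=56)

```text
t: 8.95
eef_pos: [0.639, 0.1988, 0.0183]
ee_rot: [3.142, 0.0, -0.0]
force: [-0.4, -0.1, 0.2]
width: 0.0556
gripper_force: 0.0
```

>>> jog_arm(deltas=[[[0,0,-0.2,0],[0,0,-0.5,0],[0,0,-0.9,0],[0,0,-1.3,0],[0,0,-1.3,0]]])

```text
t: 9.57
eef_pos: [0.6407, 0.1997, 0.1005]
ee_rot: [-3.139, -0.005, 0.0]
force: [-0.2, -0.4, -0.7]
width: 0.056
gripper_force: 0.0
```

```bash
python3 d.py .49,-.291,.10,0
```

```text
.49,-.291,.10,0 [-2.51  8.18 -0.03] turn 0.0
9.57 [0.6407 0.1997 0.1005] [-3.1389e+00 -5.2000e-03  2.0000e-04]
```

>>> jog_arm(deltas=[[[-0.1,0.5,0,0],[-0.3,1.3,0,0],[-0.6,2.2,0,0],[-0.9,3.1,0,0],[-1.2,4.0,0,0],[-1.5,4.9,0,0],[-1.8,5.8,0,0],[-2.0,6.6,0,0]]], grip=74)

```text
t: 10.58
eef_pos: [0.5168, -0.1994, 0.0965]
ee_rot: [-3.141, 0.0, -0.001]
force: [2.0, 0.9, 0.8]
width: 0.0742
gripper_force: 0.0
```

>>> jog_arm(deltas=[[[-0.3,0.9,0,0],[-0.5,1.58,0,0],[-0.5,1.58,0,0],[-0.5,1.58,0,0],[-0.5,1.58,0,0]]])

```text
t: 11.2
eef_pos: [0.4888, -0.2913, 0.0964]
ee_rot: [-3.142, 0.0, 0.001]
force: [-0.3, 0.2, -0.5]
width: 0.074
gripper_force: 0.0
```

```bash
python3 d.py .49,-.291,.0115,0; python3 m.py|grep -E 'blue small|dark'; python3 - <<'E'
from h import *
T=grab_frame('top');S=grab_frame('side')
cv2.imwrite('pics/g4.png',np.hstack([cv2.resize(S['img'][120:220,140:240],None,fx=4,fy=4),cv2.resize(S['img'][190:310,320:440],(400,400))])[...,::-1])
E
```

```text
.49,-.291,.0115,0 [ 0.02 -0.01  1.42] turn 0.01
11.2 [ 0.4888 -0.2913  0.0964] [-3.1415e+00  0.0000e+00  6.0000e-04]
dark small missing
dark medium [360.6 224.3] 62 [13  6] [371.3 261.5] 484 [23 27] tri [ 0.478  -0.2923  0.0314] gap 0.0005 top-plane [ 0.4788 -0.2932  0.028 ] side-plane [ 0.4822 -0.2911  0.028 ]
dark large [143.1 231. ] 347 [21 21] [120.7 188. ] 513 [25 27] tri [0.4633 0.2999 0.0233] gap 0.0005 top-plane [0.4627 0.2982 0.028 ] side-plane [0.4575 0.2938 0.028 ]
blue small missing
```

View pics/g4.png

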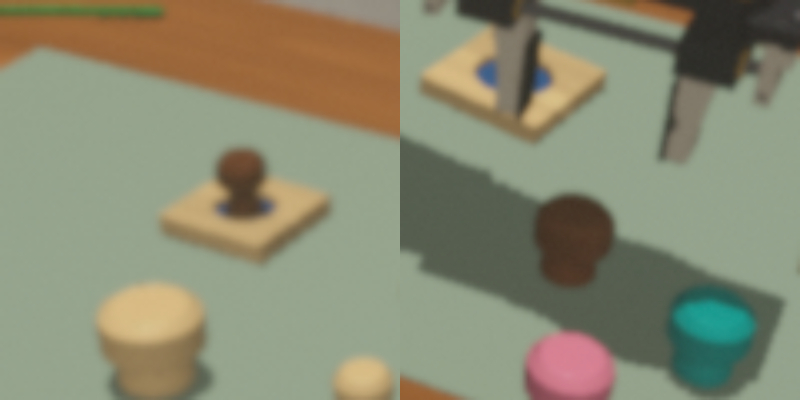

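The small knob stands upright in its recess, with blue showing all round the base (left crop (243,205)). The medium knob is undisturbed below the open fingers (right crop (572,238)).

>>> jog_arm(deltas=[[[0.02,-0.01,0.4,0],[0.02,-0.01,0.8,0],[0.02,-0.01,1.1,0],[0.02,-0.01,1.3,0],[0.02,-0.01,1.42,0],[0.02,-0.01,1.42,0],[0.02,-0.01,1.42,0]]])

```text
t: 12.28
eef_pos: [0.4905, -0.2914, 0.0117]
ee_rot: [3.141, -0.001, -0.0]
force: [0.1, 0.8, -0.7]
width: 0.0743
gripper_force: 0.0
```

>>> jog_arm(deltas=[[[0,0,0,0],[0,0,0,0],[0,0,0,0],[0,0,0,0],[0,0,0,0],[0,0,0,0]]], grip=32, squeeze=15)

```text
t: 13.02
eef_pos: [0.4902, -0.2913, 0.0113]
ee_rot: [3.142, -0.0, -0.0]
force: [-0.3, 0.7, 2.4]
width: 0.0433
gripper_force: 15.0
```

>>> jog_arm(deltas=[[[0,0,-0.2,0],[0,0,-0.5,0],[0,0,-0.9,0],[0,0,-1.3,0],[0,0,-1.5,0],[0,0,-1.5,0]]])

```text
t: 13.78
eef_pos: [0.4906, -0.2914, 0.1021]
ee_rot: [3.141, -0.002, -0.0]
force: [-0.3, -0.3, -0.8]
width: 0.0431
gripper_force: 15.0
```

```bash
python3 d.py .649,-.1993,.10,0 .649,-.1993,.0215,0
```

```text
.649,-.1993,.10,0 [ 2.64 -1.54  0.04] turn -0.0
.649,-.1993,.0215,0 [ 2.64 -1.54  1.35] turn -0.0
13.78 [ 0.4906 -0.2914  0.1021] [ 3.1412e+00 -1.9000e-03 -3.0000e-04]
```

>>> jog_arm(deltas=[[[0.4,-0.3,0,0],[1.0,-0.6,0,0],[1.6,-0.9,0,0],[2.2,-1.3,0,0],[2.64,-1.54,0,0],[2.64,-1.54,0,0],[2.64,-1.54,0.4,0],[2.64,-1.54,0.8,0]]])

```text
t: 14.78
eef_pos: [0.6474, -0.1992, 0.0517]
ee_rot: [-3.141, 0.001, -0.001]
force: [-0.4, -0.3, 0.1]
width: 0.0432
gripper_force: 15.0
```

>>> jog_arm(deltas=[[[0,0,0.2,0],[0,0,0.35,0],[0,0,0.45,0],[0,0,0.5,0],[0,0,0.5,0],[0,0,0.5,0]]])

```text
t: 15.52
eef_pos: [0.6488, -0.199, 0.0237]
ee_rot: [3.142, -0.001, -0.0]
force: [0.3, -0.0, -1.3]
width: 0.0432
gripper_force: 15.0
```

```bash
python3 d.py .649,-.1993,.0192,0 && python3 - <<'E'
from h import *
T=grab_frame('top');S=grab_frame('side')
cv2.imwrite('pics/g5.png',np.hstack([cv2.resize(S['img'][150:250,290:410],None,fx=3.2,fy=3.2),cv2.resize(T['img'][130:230,260:380],None,fx=3.2,fy=3.2)])[...,::-1])
E
```

```text
.649,-.1993,.0192,0 [0.   0.01 0.07] turn -0.0
15.53 [ 0.6488 -0.199   0.0237] [ 3.1415e+00 -8.0000e-04 -1.0000e-04]
```

View pics/g5.png

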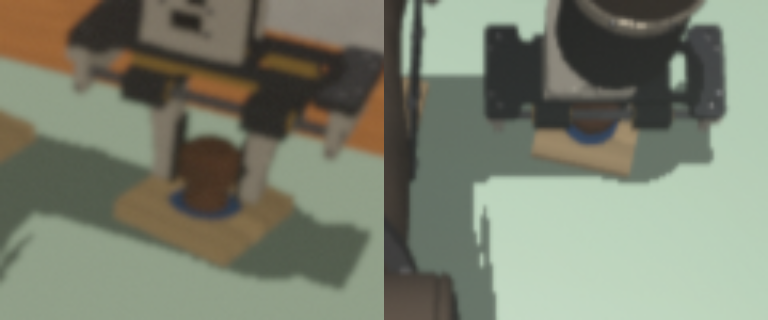

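The medium knob is centred over its blue recess in both views (crop (207,195)). Lowering the last 4 mm and releasing.

>>> jog_arm(deltas=[[[0,0,0.03,0],[0,0,0.06,0],[0,0,0.08,0],[0,0,0.08,0]]])

```text
t: 16.12
eef_pos: [0.6487, -0.199, 0.0193]
ee_rot: [3.141, -0.0, 0.0]
force: [-2.6, 1.2, 5.9]
width: 0.0431
gripper_force: 15.0
```

>>> jog_arm(deltas=[[[0,0,0,0],[0,0,0,0],[0,0,0,0],[0,0,0,0],[0,0,0,0]]], grip=70)

```text
t: 16.75
eef_pos: [0.6485, -0.199, 0.0183]
ee_rot: [-3.142, 0.0, -0.0]
force: [0.4, 0.1, -0.4]
width: 0.0701
gripper_force: 0.0
```

>>> jog_arm(deltas=[[[0,0,-0.2,0],[0,0,-0.5,0],[0,0,-0.9,0],[0,0,-1.3,0],[0,0,-1.4,0]]])

```text
t: 17.38
eef_pos: [0.65, -0.1991, 0.1059]
ee_rot: [3.141, -0.005, 0.0]
force: [0.4, 0.7, -0.3]
width: 0.0701
gripper_force: 0.0
```

```bash
python3 d.py .4625,.298,.10,0
```

```text
.4625,.298,.10,0 [-3.13 -8.29  0.08] turn 0.0
17.38 [ 0.65   -0.1991  0.1059] [ 3.1411e+00 -4.8000e-03  1.0000e-04]
```

>>> jog_arm(deltas=[[[-0.1,-0.5,0,0],[-0.4,-1.3,0,0],[-0.7,-2.2,0,0],[-1.1,-3.1,0,0],[-1.4,-4.0,0,0],[-1.8,-4.9,0,0],[-2.1,-5.8,0,0],[-2.4,-6.6,0,0]]], grip=87)

```text
t: 18.38
eef_pos: [0.5037, 0.199, 0.1028]
ee_rot: [-3.141, -0.001, 0.0]
force: [0.4, 0.9, 0.7]
width: 0.0871
gripper_force: 0.0
```

>>> jog_arm(deltas=[[[-0.4,-0.9,0,0],[-0.73,-1.69,0,0],[-0.73,-1.69,0,0],[-0.73,-1.69,0,0],[-0.73,-1.69,0,0]]])

```text
t: 19.0
eef_pos: [0.461, 0.2975, 0.1024]
ee_rot: [3.141, 0.0, -0.001]
force: [0.6, -0.4, -0.6]
width: 0.0875
gripper_force: 0.0
```

```bash
python3 d.py .4625,.298,.0125,0; python3 - <<'E'
from h import *
T=grab_frame('top');S=grab_frame('side')
cv2.imwrite('pics/g6.png',np.hstack([cv2.resize(S['img'][160:260,300:400],None,fx=4,fy=4),cv2.resize(S['img'][100:220,70:190],(400,400))])[...,::-1])
E
```

```text
.4625,.298,.0125,0 [ 0.02 -0.01  1.5 ] turn -0.02
19.0 [0.461  0.2975 0.1024] [ 3.1414e+00  2.0000e-04 -1.4000e-03]
```

View pics/g6.png

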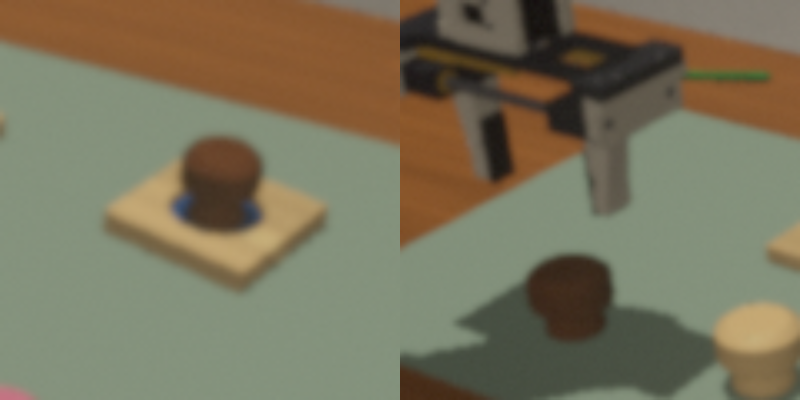

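The medium knob stands upright in its recess (left crop (218,205)). The large knob is clear under the open fingers (right crop (570,295)).

>>> jog_arm(deltas=[[[0.02,-0.01,0.4,0],[0.02,-0.01,0.8,0],[0.02,-0.01,1.1,0],[0.02,-0.01,1.35,0],[0.02,-0.01,1.5,0],[0.02,-0.01,1.5,0],[0.02,-0.01,1.5,0]]])

```text
t: 19.98
eef_pos: [0.4623, 0.2994, 0.0129]
ee_rot: [-3.141, -0.001, -0.0]
force: [0.0, -0.4, 0.4]
width: 0.087
gripper_force: 0.0
```

>>> jog_arm(deltas=[[[0,0,0,0],[0,0,0,0],[0,0,0,0],[0,0,0,0],[0,0,0,0],[0,0,0,0]]], grip=46, squeeze=18)

```text
t: 20.72
eef_pos: [0.462, 0.2988, 0.0125]
ee_rot: [3.141, 0.0, -0.0]
force: [-0.9, -2.4, 4.6]
width: 0.0572
gripper_force: 18.0
```

>>> jog_arm(deltas=[[[0,0,-0.2,0],[0,0,-0.5,0],[0,0,-0.9,0],[0,0,-1.3,0],[0,0,-1.5,0],[0,0,-1.5,0]]])

```text
t: 21.48
eef_pos: [0.4623, 0.2996, 0.1032]
ee_rot: [-3.14, -0.001, -0.0]
force: [0.7, 0.4, -1.8]
width: 0.0569
gripper_force: 18.0
```

```bash
python3 d.py .644,.0045,.024,0
```

```text
.644,.0045,.024,0 [3.03 4.92 1.32] turn -0.0
21.48 [0.4623 0.2996 0.1032] [-3.1399e+00 -1.2000e-03 -2.0000e-04]
```

>>> jog_arm(deltas=[[[0.2,0.4,0,0],[0.6,1.0,0,0],[1.0,1.7,0,0],[1.4,2.4,0,0],[1.9,3.1,0,0],[2.3,3.8,0,0],[2.7,4.5,0,0],[3.03,4.92,0,0]]])

```text
t: 22.48
eef_pos: [0.6437, 0.0016, 0.1007]
ee_rot: [3.141, 0.002, -0.002]
force: [0.3, 1.3, -1.1]
width: 0.0571
gripper_force: 18.0
```

>>> jog_arm(deltas=[[[0,0,0,0],[0,0,0.1,0],[0,0,0.5,0],[0,0,0.9,0],[0,0,1.2,0],[0,0,1.3,0],[0,0,1.3,0],[0,0,1.3,0]]])

```text
t: 23.48
eef_pos: [0.6444, 0.004, 0.0253]
ee_rot: [-3.141, -0.001, 0.0]
force: [0.3, -0.4, -1.3]
width: 0.0568
gripper_force: 18.0
```

```bash
python3 d.py .644,.0045,.0203,0 && python3 - <<'E'
from h import *
T=grab_frame('top');S=grab_frame('side')
cv2.imwrite('pics/g7.png',np.hstack([cv2.resize(S['img'][130:230,210:330],None,fx=3.2,fy=3.2),cv2.resize(T['img'][130:230,190:310],None,fx=3.2,fy=3.2)])[...,::-1])
E
```

```text
.644,.0045,.0203,0 [-0.01 -0.01  0.08] turn 0.0
23.48 [0.6444 0.004  0.0253] [-3.1413e+00 -1.4000e-03  0.0000e+00]
```

View pics/g7.png

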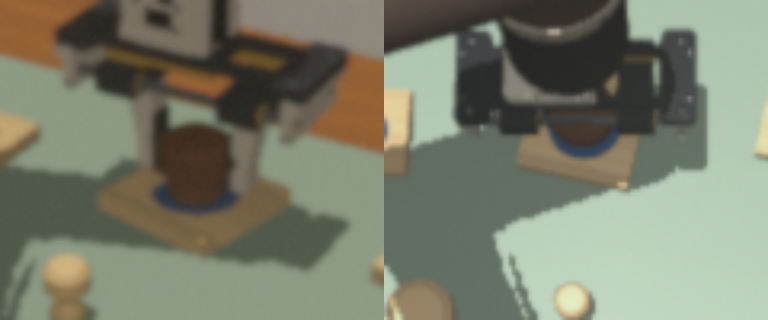

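The large knob is centred over its blue recess in both views (crop (197,185)). Lowering, releasing and retreating upward.

>>> jog_arm(deltas=[[[0,0,0.03,0],[0,0,0.06,0],[0,0,0.08,0],[0,0,0.08,0]]])

```text
t: 24.08
eef_pos: [0.6439, 0.0038, 0.0206]
ee_rot: [3.141, -0.001, 0.0]
force: [-2.7, 0.8, 8.0]
width: 0.0568
gripper_force: 18.0
```

>>> jog_arm(deltas=[[[0,0,0,0],[0,0,0,0],[0,0,0,0],[0,0,0,0],[0,0,0,0]]], grip=86)

```text
t: 24.7
eef_pos: [0.6437, 0.0038, 0.0195]
ee_rot: [3.142, 0.0, -0.0]
force: [-0.0, -0.7, 0.4]
width: 0.0857
gripper_force: 0.0
```

>>> jog_arm(deltas=[[[0,0,-0.2,0],[0,0,-0.5,0],[0,0,-0.9,0],[0,0,-1.4,0],[0,0,-2,0],[0,0,-2.7,0],[0,0,-3,0],[0,0,-3,0]]])

```text
t: 25.7
eef_pos: [0.6445, 0.004, 0.2022]
ee_rot: [-3.14, -0.004, -0.0]
force: [0.5, 0.8, -0.6]
width: 0.0865
gripper_force: 0.0
```

>>> jog_arm(deltas=[[[-0.2,-0.5,0,0],[-0.6,-1.2,0,0],[-1,-2,0,0],[-1.3,-2.8,0,0],[-1.5,-3.6,0,0],[-1.7,-4.4,0,0],[-1.9,-5,0,0],[-1.9,-5,0,0]]])

```text
t: 26.7
eef_pos: [0.5283, 0.3058, 0.198]
ee_rot: [3.14, 0.002, 0.003]
force: [0.5, -0.9, 0.0]
width: 0.0864
gripper_force: 0.0
```

```bash
python3 d.py .5,.3,.2,0 && python3 - <<'E'
from h import *
T=grab_frame('top');S=grab_frame('side')
cv2.imwrite('pics/g8.png',np.vstack([cv2.resize(S['img'][140:320,90:510],(700,300)),cv2.resize(T['img'][110:290,70:490],(700,300))])[...,::-1])
E
```

```text
.5,.3,.2,0 [-0.47  0.1  -0.03] turn 0.03
26.7 [0.5283 0.3058 0.198 ] [3.1403e+00 1.9000e-03 2.7000e-03]
```

View pics/g8.png

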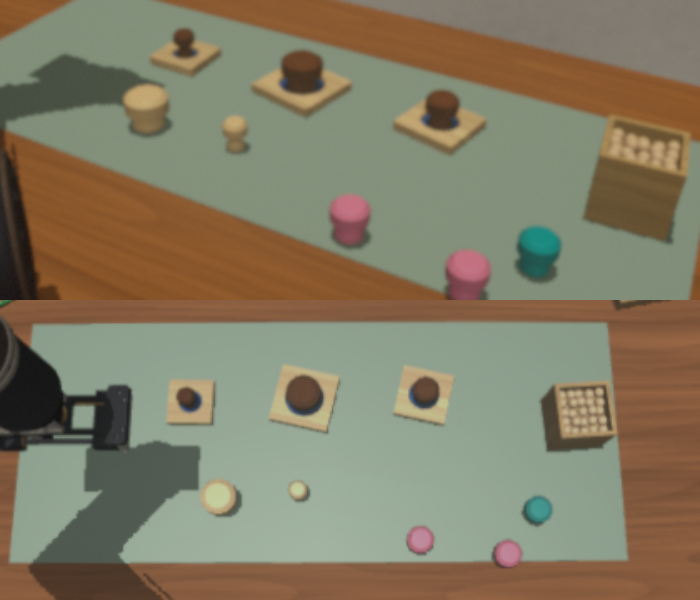

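All three dark knobs stand upright in their own nests: small (185,42), large (302,70) and medium (441,110) in the side half. The pale, pink and turquoise knobs and the bead box are where they were, and the arm is clear, so I'm handing in.

```bash
python3 -c "
from station import arm
print(arm.job_done())"
```

```text
the job is handed in; nothing more can be done
None
```

I handed the job in with the small, medium and large dark knobs each standing upright in the nest of its own size. The last pictures showed the other items unmoved; the hand-in returned no verdict.

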